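# Tap down the colour blocks in printing order

### The job

Get the blocks ready for printing in the order the colours are printed: with the fingertips, gently press the yellow block down into its holder until it is fully home, then the red one, then the blue one. Press lightly (a block that is home only gives on its springs; do not ram it to the bottom or squeeze it). Leave the green block standing as it is, and do not move the ink, tubes and tools standing around.

Things in the scene. Friction and masses are not known exactly. Their poses are not given: they have to be found in the camera images.
- yellow_top (a point): centre of the flat top face of the yellow printing block (56 x 56 mm yellow face with a thin pale motif of a star, light wood sides, 28 mm high without the skirt). The top is 63 to 66 mm above the table while the block stands proud, 56 mm when home. It may be pressed anywhere on the top face.
- yellow_block (a joint): how far the yellow block is pushed down, in m: 0 to 0.003 at the start (proud, bright aluminium skirt showing under the wood), 0.010 fully home. It slides stiffly, about 2 N, and stays where it is left. Once home its bed is sprung: it gives from about 5 N and sinks up to 8 mm more (10 N), then a hard stop; released, the bed rises and the block stays home.
- yellow_holder: dark steel open box, 84 x 84 mm, walls 30 mm high, fixed to the table, holding the yellow block; origin at the centre of its underside. The block's wood sits in it with 8 mm to spare all round.
- red_top (a point): centre of the flat top face of the red printing block (56 x 56 mm red face with a thin pale motif of a leaf, light wood sides, 28 mm high without the skirt). The top is 63 to 66 mm above the table while the block stands proud, 56 mm when home. It may be pressed anywhere on the top face.
- red_block (a joint): how far the red block is pushed down, in m: 0 to 0.003 at the start (proud, bright aluminium skirt showing under the wood), 0.010 fully home. It slides stiffly, about 2 N, and stays where it is left. Once home its bed is sprung: it gives from about 5 N and sinks up to 8 mm more (10 N), then a hard stop; released, the bed rises and the block stays home.
- red_holder: dark steel open box, 84 x 84 mm, walls 30 mm high, fixed to the table, holding the red block; origin at the centre of its underside. The block's wood sits in it with 8 mm to spare all round.
- blue_top (a point): centre of the flat top face of the blue printing block (56 x 56 mm blue face with a thin pale motif of waves, light wood sides, 28 mm high without the skirt). The top is 63 to 66 mm above the table while the block stands proud, 56 mm when home. It may be pressed anywhere on the top face.
- blue_block (a joint): how far the blue block is pushed down, in m: 0 to 0.003 at the start (proud, bright aluminium skirt showing under the wood), 0.010 fully home. It slides stiffly, about 2 N, and stays where it is left. Once home its bed is sprung: it gives from about 5 N and sinks up to 8 mm more (10 N), then a hard stop; released, the bed rises and the block stays home.
- blue_holder: dark steel open box, 84 x 84 mm, walls 30 mm high, fixed to the table, holding the blue block; origin at the centre of its underside. The block's wood sits in it with 8 mm to spare all round.
- green_top (a point): centre of the flat top face of the green printing block (56 x 56 mm green face with a thin pale motif of a square, light wood sides, 28 mm high without the skirt). The top is 63 to 66 mm above the table while the block stands proud, 56 mm when home. It is to be left alone.
- green_block (a joint): how far the green block is pushed down, in m: 0 to 0.003 at the start (proud, bright aluminium skirt showing under the wood), 0.010 fully home. It slides stiffly, about 2 N, and stays where it is left. Once home its bed is sprung: it gives from about 5 N and sinks up to 8 mm more (10 N), then a hard stop; released, the bed rises and the block stays home.
- green_holder: dark steel open box, 84 x 84 mm, walls 30 mm high, fixed to the table, holding the green block; origin at the centre of its underside. The block's wood sits in it with 8 mm to spare all round.
- yellow_tube: yellow paint tube standing on its white cap, 108 mm high, up to 43 mm wide, loose; origin under its cap
- blue_tube: blue paint tube standing on its white cap, 108 mm high, up to 43 mm wide, loose; origin under its cap
- ink_jar: closed round ink jar with a black cap, 68 mm diameter, 75 mm high, loose; origin at the centre of its underside
- brayer: red ink roller lying on the table: roller 36 mm diameter and 90 mm long along its y axis, frame and red handle reaching 160 mm along its x axis, loose; origin under the roller's middle
- palette_knife: palette knife lying flat, 200 mm long along its x axis, loose; origin on its underside
- gouge: carving tool lying flat, 170 mm long along its x axis, loose; origin on its underside
Mind the look-alikes: they are no part of the job. There is more than one size of the palette_knife; the job needs the smaller.

How it is judged:
By the outcome, as a careful person would: the job done as asked, in the order asked, and still so for the second after the job is handed in, with the robot touching nothing.
It also fails if it takes over 54 s, if anything falls off the work surface, if the arm or the gripper's body presses on something with over 40 N, if the wrist force passes 120 N, or if a joint passes its speed limit or range.

### The arm

A 6-joint arm with a two-finger parallel gripper is mounted at the origin on the work surface. World frame = base frame: x ahead of the robot, y to its left, z up, the work surface at z = 0. Lengths are in m, angles in rad, forces in N, time in s.
With the tool pointing down it reaches from about 0.4 to 0.825 m from the base axis. Payload 7 kg.
Tool frame: the origin (TCP) lies on the front face of the gripper's body, between the roots of the fingers; the fingertips stand 66 mm ahead of it and the grasp point (between the pads) lies 47 mm ahead of it; z points along the fingers, y is the line along which they close (so a half turn about z gives the same grasp; the last joint's range is limited). The gripper opens to 88 mm and grips with 3 to 60 N. Pads are 19 mm wide; open, the fingers measure 130 mm over their backs; the gripper's body (78 mm by 193 mm) begins 47 mm behind the grasp point.
Start: joints at [1.505, 0.359, 0.012, 0, -1.224, -0.288], TCP at [0.234, 0.633, 0.292] pointing down, gripper open.
Joint ranges: [-3.07, 3.07], [-1.43, 2.12], [-1.02, 1.25], [-3.03, 1.67], [-3.05, -0], [-3.03, 3.03]. Speed limits (rad/s): [2.39, 2.39, 3.01, 3.14, 3.14, 3.14].

### API

Orientations are given as [roll, pitch, yaw] about the fixed x, y, z axes, in that order (R = Rz(yaw) Ry(pitch) Rx(roll)).
In Python, from station import arm gives the robot as it stands. The module is installed in compiled form; this text tells all that it offers.
- The arm moves only by the tool move_arm, never from a script. Its argument "increments" is a list of rows, each an object of numbers: "jaw": the gripper command: -1 is shut, 1 is fully open, values between are in proportion; "dx", "dy", "dz": the shift along the tool's x, y, z in m; "twist": the turn about the tool's z in rad. A call has 1 to 12 rows; each row shifts and turns the commanded pose from where the row before left it, along the tool's axes as they then stand; what a row does not reach is not made up. A row lasts 1/12 s, in which the tool goes at most 41.7 mm and 7.16 degrees, less where a joint would pass 70% of its speed; a pose out of reach is approached as far as the arm can. A call is refused whole if a number of a shift passes 0.0417 or a number of a turn 0.125, either way. A call with a gripper value outside its range is refused whole. The fingers move at their own pace and stop on an object; "force" is the grip in N (left out, the last holds). Time passes only in rows, so rows that do not move let the fingers close. It gives the time, the measured TCP pose, the force, the opening and the grip force at its end, in the units of the state.
- arm.get_state(): the state, without advancing time (a new reading comes with each control period).
- arm.grab_frame(name): name is "side" or "top"; returns the picture (400x640x3 uint8, blue, green, red); there is no depth.
- arm.camera_info(name): a dict with "K" (3x3 intrinsics, pixels), "extrinsics" (4x4, takes a point from camera to world coordinates). Camera axes: x right, y down, z forward; pixel columns grow to the right and rows downward; lengths in m; the calibration is good to about 2 mm. A picture is of the moment at which its call begins. camera_info takes no time and is no camera call.
- arm.job_done(): hands the job in; it is judged then, once.
Trained networks look in the newest picture that a camera, given by its name, has taken for a name from the list of things; names that differ only in an ending like _2 or _b are one class to them, and where a whole thing is asked for, a point or a joint stands for the part that bears it (a point fixed in the world has none). Each returns a list of dicts, best first, with "score" (0 to 1); they miss things now and then, are a little off and sometimes report something else, mostly with a low value. They report only what shows in the picture. A call takes as long as a camera call. They do not tell look-alikes from the thing itself.
- arm.find_in(camera, name): "position" ([x, y, z] in m, in world coordinates, good to about 4 mm: the middle of the surface that is visible of it).
- arm.silhouettes(camera, name): "pixels" (400x640 bool, what is visible of it).
- arm.pinpoint(camera, name): "position" ([x, y, z] in m, in world coordinates, good to about 4 mm: a listed point, or the origin of a listed thing).
The state is a dict: "t": time; "q": joint angles; "qd": joint speeds; "joint_efforts": joint torques, N m; "eef_pos": TCP position; "ee_rot": TCP orientation; "force": force on the tool from outside, world axes, zero at the start; "moment": the same for the moment, N m; "width": finger opening in m; "gripper_force": force on a finger pad.
Only numpy, scipy, OpenCV 4.12 (cv2) and the standard library are available. Lean on these libraries where they do the work, as an engineer would, in place of code of your own. Each camera call takes 0.05 s, during which the arm holds its last target. There are 200 camera calls.

## Working session

There is one attempt and no reset: what is moved stays moved. The work goes in short steps, Python scripts to look and compute and a tool call to move; the robot and the scene stay as the last step left them, time stands still between calls to the robot, and variables do not carry over. Pictures are saved under pics/ and viewed, at most 10 in all, crops included, and the job is handed in when it is done.

Besides the shell and the picture viewer there is one more tool, called after "Request:" in YAML: its name, and indented under it one key for each argument. move_arm: Moves the arm, as the interface text tells. Its arguments: {"type":"object","properties":{"increments":{"type":"array"},"force":{"type":"number"}},"required":["increments"]}

```bash
mkdir -p pics
python3 - <<'E'
from station import arm
import cv2, numpy as np
for c in("top","side"):
    cv2.imwrite(f"pics/{c}0.png",arm.grab_frame(c))
for n in("yellow","red","blue","green"):
    for c in("top","side"):
        for r in arm.pinpoint(c,n+"_top")[:2]: print(n,c,np.round(r["position"],4),round(r["score"],2))
for n in("yellow_tube","blue_tube","ink_jar","brayer","palette_knife","gouge"):
    for r in arm.pinpoint("top",n)[:2]: print(n,np.round(r["position"],3),round(r["score"],2))
s=arm.get_state();print(s["t"],s["eef_pos"],s["ee_rot"],s["width"],s["force"])
E
```

```text
yellow top [0.578  0.2412 0.0669] 0.83
yellow side [0.5744 0.2467 0.0626] 0.97
red top [ 0.5833 -0.1216  0.0609] 0.76
red side [ 0.5876 -0.1157  0.0665] 0.87
red side [ 0.7459 -0.0973 -0.0043] 0.5
blue top [0.4922 0.0836 0.0656] 0.98
blue top [ 0.6482  0.0841 -0.0021] 0.21
blue side [0.4912 0.0889 0.0664] 0.78
blue side [ 0.746  -0.0951 -0.0033] 0.24
green top [ 0.4893 -0.2993  0.0695] 0.94
green side [ 0.4887 -0.3021  0.0629] 0.95
yellow_tube [ 0.461 -0.083  0.003] 0.49
yellow_tube [ 0.489 -0.299  0.069] 0.42
blue_tube [0.436 0.266 0.002] 0.74
ink_jar [ 0.462 -0.083  0.005] 0.71
ink_jar [ 0.65   0.085 -0.001] 0.58
brayer [ 0.618 -0.298 -0.001] 0.87
palette_knife [ 0.283 -0.309  0.002] 0.85
palette_knife [ 0.738 -0.096 -0.   ] 0.73
gouge [ 0.741  0.148 -0.003] 0.72
gouge [ 0.496 -0.302 -0.003] 0.18
0.8 [0.2338644  0.63315044 0.29220619] [-3.14156759e+00  1.02249566e-05 -3.53814527e-01] 0.08755891702832655 [-0.58402588 -1.02274823  0.34793121]
```

View pics/top0.png

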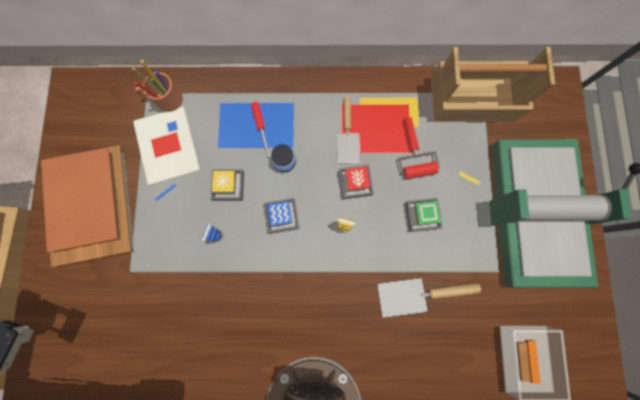

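View pics/side0.png

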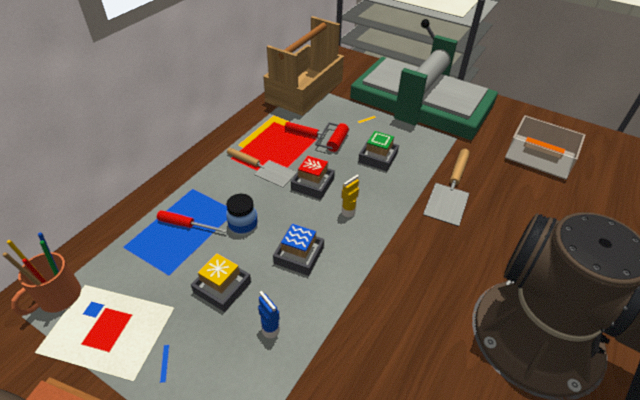

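The pictures show one block of each colour, with the motifs described:

| Block | Motif | Top view pixel | Side view pixel |
|---|---|---|---|
| Yellow | star | (224,182) | (218,270) |
| Red | leaf | (356,181) | (313,168) |
| Blue | waves | (281,215) | (299,237) |
| Green | square | (429,212) | (380,141) |

The coloured sheets at (257,125) and (380,128) are not blocks. The two palette knives, at (348,147) and (405,297) in the top view, don't matter for this job beyond not being touched. Next I'll refine the block centres by colour.

Run:
```python
from station import arm
import cv2, numpy as np
P={"yellow":(.576,.244),"red":(.585,-.119),"blue":(.492,.086)}
for c in("top","side"):
    im=cv2.imread(f"pics/{c}0.png"); I=arm.camera_info(c);K=np.array(I["K"]);E=np.array(I["extrinsics"]);W=np.linalg.inv(E)
    H=K@W[:3]@np.array([[1,0,0],[0,1,0],[0,0,.0645],[0,0,1]])   # world xy on plane z -> px
    for n,p in P.items():
        # rectify 100 mm patch at 0.5 mm/px
        S=np.array([[.0005,0,p[0]-.05],[0,.0005,p[1]-.05],[0,0,1]])
        w=cv2.warpPerspective(im,np.linalg.inv(H@S),(200,200))
        s=cv2.cvtColor(w,cv2.COLOR_BGR2HSV)
        m=((s[...,1]>150)&(s[...,2]>90)).astype(np.uint8)
        m=cv2.morphologyEx(m,cv2.MORPH_CLOSE,np.ones((25,25)))
        k,l,st,_=cv2.connectedComponentsWithStats(m); j=l[100,100]
        (cx,cy),(a,b),th=cv2.minAreaRect(np.argwhere(l==j)[:,::-1].astype(np.float32))
        q=S@[cx,cy,1]; print(c,n,np.round(q[:2],4),"size mm",round(a/2,1),round(b/2,1),"ang",round(th,1))
```

```text
top yellow [0.5757 0.2438] size mm 99.5 99.5 ang 90.0
top red [ 0.5847 -0.1192] size mm 99.5 99.5 ang 90.0
top blue [0.4918 0.0857] size mm 99.5 99.5 ang 90.0
side yellow [0.5757 0.2438] size mm 99.5 99.5 ang 90.0
side red [ 0.5874 -0.1174] size mm 58.9 62.3 ang 7.5
side blue [0.4919 0.0881] size mm 56.7 57.6 ang 10.0
```

Request:
move_arm:
  increments:
    - {"jaw": -1,"dx": 0.019,"dy": 0.0103}
    - {"jaw": -1,"dx": 0.019,"dy": 0.0103}
    - {"jaw": -1,"dx": 0.019,"dy": 0.0103}
    - {"jaw": -1,"dx": 0.019,"dy": 0.0103}
    - {"jaw": -1,"dx": 0.019,"dy": 0.0103}
    - {"jaw": -1,"dx": 0.019,"dy": 0.0103}
    - {"jaw": -1,"dx": 0.019,"dy": 0.0103}
    - {"jaw": -1,"dx": 0.019,"dy": 0.0103}
    - {"jaw": -1,"dx": 0.019,"dy": 0.0103}
    - {"jaw": -1,"dx": 0.019,"dy": 0.0103}
    - {"jaw": -1,"dx": 0.019,"dy": 0.0103}
    - {"jaw": -1,"dx": 0.019,"dy": 0.0103}
  force: 5

```text
$.increments[0]: bad value
```

Request:
move_arm:
  increments:
    - {"jaw": -1,"dx": 0.019,"dy": 0.0103}
    - {"jaw": -1,"dx": 0.019,"dy": 0.0103}
    - {"jaw": -1,"dx": 0.019,"dy": 0.0103}
    - {"jaw": -1,"dx": 0.019,"dy": 0.0103}
    - {"jaw": -1,"dx": 0.019,"dy": 0.0103}
    - {"jaw": -1,"dx": 0.019,"dy": 0.0103}
    - {"jaw": -1,"dx": 0.019,"dy": 0.0103}
    - {"jaw": -1,"dx": 0.019,"dy": 0.0103}
    - {"jaw": -1,"dx": 0.019,"dy": 0.0103}
    - {"jaw": -1,"dx": 0.019,"dy": 0.0103}
    - {"jaw": -1,"dx": 0.019,"dy": 0.0103}
    - {"jaw": -1,"dx": 0.019,"dy": 0.0103}

```text
$.increments[0]: bad value
```

Request:
move_arm:
  increments:
    - {"jaw": -1,"twist": -0.0295,"dz": 0.009}
    - {"jaw": -1,"twist": -0.0295,"dz": 0.009}
    - {"jaw": -1,"twist": -0.0295,"dz": 0.009}
    - {"jaw": -1,"twist": -0.0295,"dz": 0.009}
    - {"jaw": -1,"twist": -0.0295,"dz": 0.009}
    - {"jaw": -1,"twist": -0.0295,"dz": 0.009}
    - {"jaw": -1,"twist": -0.0295,"dz": 0.009}
    - {"jaw": -1,"twist": -0.0295,"dz": 0.009}
    - {"jaw": -1,"twist": -0.0295,"dz": 0.009}
    - {"jaw": -1,"twist": -0.0295,"dz": 0.009}
    - {"jaw": -1,"twist": -0.0295}
    - {"jaw": -1,"twist": -0.0295}

```text
$.increments[0]: bad value
```

Refused. The rows may need every field, so I'll try one complete row.

Request:
move_arm:
  increments:
    - {"jaw": -1,"dx": 0.019,"dy": 0.0103,"dz": 0,"twist": 0}
  force: 5

```text
t: 0.88
eef_pos: [0.2468, 0.6185, 0.2916]
ee_rot: [-3.141, 0.0, -0.352]
force: [1.2, 0.4, -0.1]
width: 0.0847
gripper_force: 0.0
```

Request:
move_arm:
  increments:
    - {"jaw": -1,"dx": 0.019,"dy": 0.0103,"dz": 0,"twist": 0}
    - {"jaw": -1,"dx": 0.019,"dy": 0.0103,"dz": 0,"twist": 0}
    - {"jaw": -1,"dx": 0.019,"dy": 0.0103,"dz": 0,"twist": 0}
    - {"jaw": -1,"dx": 0.019,"dy": 0.0103,"dz": 0,"twist": 0}
    - {"jaw": -1,"dx": 0.019,"dy": 0.0103,"dz": 0,"twist": 0}
    - {"jaw": -1,"dx": 0.019,"dy": 0.0103,"dz": 0,"twist": 0}
    - {"jaw": -1,"dx": 0.019,"dy": 0.0103,"dz": 0,"twist": 0}
    - {"jaw": -1,"dx": 0.019,"dy": 0.0103,"dz": 0,"twist": 0}
    - {"jaw": -1,"dx": 0.019,"dy": 0.0103,"dz": 0,"twist": 0}
    - {"jaw": -1,"dx": 0.019,"dy": 0.0103,"dz": 0,"twist": 0}
    - {"jaw": -1,"dx": 0.019,"dy": 0.0103,"dz": 0,"twist": 0}
    - {"jaw": -1,"dx": 0.019,"dy": 0.0103,"dz": 0,"twist": 0}

```text
t: 1.88
eef_pos: [0.4199, 0.4206, 0.2923]
ee_rot: [-3.141, -0.0, -0.354]
force: [0.1, 0.1, 0.1]
width: 0.0068
gripper_force: 0.0
```

Request:
move_arm:
  increments:
    - {"jaw": -1,"dx": 0.019,"dy": 0.0103,"dz": 0,"twist": 0}
    - {"jaw": -1,"dx": 0.019,"dy": 0.0103,"dz": 0,"twist": 0}
    - {"jaw": -1,"dx": 0.019,"dy": 0.0103,"dz": 0,"twist": 0}
    - {"jaw": -1,"dx": 0.019,"dy": 0.0103,"dz": 0,"twist": 0}
    - {"jaw": -1,"dx": 0.019,"dy": 0.0103,"dz": 0,"twist": 0}
    - {"jaw": -1,"dx": 0.019,"dy": 0.0103,"dz": 0,"twist": 0}
    - {"jaw": -1,"dx": 0.019,"dy": 0.0103,"dz": 0,"twist": 0}
    - {"jaw": -1,"dx": 0.019,"dy": 0.0103,"dz": 0,"twist": 0}
    - {"jaw": -1,"dx": 0.019,"dy": 0.0103,"dz": 0,"twist": 0}
    - {"jaw": -1,"dx": 0.019,"dy": 0.0103,"dz": 0,"twist": 0}
    - {"jaw": -1,"dx": 0.019,"dy": 0.0103,"dz": 0,"twist": 0}

```text
t: 2.8
eef_pos: [0.5766, 0.2419, 0.2923]
ee_rot: [-3.141, -0.0, -0.354]
force: [1.3, 0.2, -0.5]
width: 0.0005
gripper_force: 0.0
```

Request:
move_arm:
  increments:
    - {"jaw": -1,"dx": 0,"dy": 0,"dz": 0.009,"twist": -0.0295}
    - {"jaw": -1,"dx": 0,"dy": 0,"dz": 0.009,"twist": -0.0295}
    - {"jaw": -1,"dx": 0,"dy": 0,"dz": 0.009,"twist": -0.0295}
    - {"jaw": -1,"dx": 0,"dy": 0,"dz": 0.009,"twist": -0.0295}
    - {"jaw": -1,"dx": 0,"dy": 0,"dz": 0.009,"twist": -0.0295}
    - {"jaw": -1,"dx": 0,"dy": 0,"dz": 0.009,"twist": -0.0295}
    - {"jaw": -1,"dx": 0,"dy": 0,"dz": 0.009,"twist": -0.0295}
    - {"jaw": -1,"dx": 0,"dy": 0,"dz": 0.009,"twist": -0.0295}
    - {"jaw": -1,"dx": 0,"dy": 0,"dz": 0.009,"twist": -0.0295}
    - {"jaw": -1,"dx": 0,"dy": 0,"dz": 0.009,"twist": -0.0295}
    - {"jaw": -1,"dx": 0,"dy": 0,"dz": 0,"twist": -0.0295}
    - {"jaw": -1,"dx": 0,"dy": 0,"dz": 0,"twist": -0.0295}

```text
t: 3.8
eef_pos: [0.5757, 0.2426, 0.2015]
ee_rot: [3.141, 0.001, 0.001]
force: [0.0, -0.4, 0.3]
width: 0.0003
gripper_force: 0.0
```

At the yellow block and aligned. Next I'll go down to about 5 mm above the top, then start pressing slowly.

Request:
move_arm:
  increments:
    - {"jaw": -1,"dx": 0,"dy": 0,"dz": 0.011,"twist": 0}
    - {"jaw": -1,"dx": 0,"dy": 0,"dz": 0.011,"twist": 0}
    - {"jaw": -1,"dx": 0,"dy": 0,"dz": 0.011,"twist": 0}
    - {"jaw": -1,"dx": 0,"dy": 0,"dz": 0.011,"twist": 0}
    - {"jaw": -1,"dx": 0,"dy": 0,"dz": 0.011,"twist": 0}
    - {"jaw": -1,"dx": 0,"dy": 0,"dz": 0.011,"twist": 0}
    - {"jaw": -1,"dx": 0,"dy": 0,"dz": 0,"twist": 0}
    - {"jaw": -1,"dx": 0,"dy": 0,"dz": 0,"twist": 0}

```text
t: 4.47
eef_pos: [0.5757, 0.243, 0.1351]
ee_rot: [3.14, 0.001, 0.0]
force: [-0.1, 0.4, 0.5]
width: 0.0005
gripper_force: 0.0
```

Request:
move_arm:
  increments:
    - {"jaw": -1,"dx": 0,"dy": 0,"dz": 0.002,"twist": 0}
    - {"jaw": -1,"dx": 0,"dy": 0,"dz": 0.002,"twist": 0}
    - {"jaw": -1,"dx": 0,"dy": 0,"dz": 0.002,"twist": 0}
    - {"jaw": -1,"dx": 0,"dy": 0,"dz": 0.002,"twist": 0}
    - {"jaw": -1,"dx": 0,"dy": 0,"dz": 0.002,"twist": 0}
    - {"jaw": -1,"dx": 0,"dy": 0,"dz": 0,"twist": 0}

```text
t: 4.97
eef_pos: [0.5761, 0.2434, 0.1261]
ee_rot: [-3.141, -0.0, 0.0]
force: [0.3, -0.3, -0.4]
width: 0.0004
gripper_force: 0.0
```

Request:
move_arm:
  increments:
    - {"jaw": -1,"dx": 0,"dy": 0,"dz": 0.001,"twist": 0}
    - {"jaw": -1,"dx": 0,"dy": 0,"dz": 0.001,"twist": 0}
    - {"jaw": -1,"dx": 0,"dy": 0,"dz": 0.001,"twist": 0}
    - {"jaw": -1,"dx": 0,"dy": 0,"dz": 0,"twist": 0}
    - {"jaw": -1,"dx": 0,"dy": 0,"dz": 0,"twist": 0}

```text
t: 5.38
eef_pos: [0.5759, 0.2432, 0.123]
ee_rot: [3.141, 0.0, 0.0]
force: [1.2, 0.2, 0.6]
width: 0.0003
gripper_force: 0.3
```

Request:
move_arm:
  increments:
    - {"jaw": -1,"dx": 0,"dy": 0,"dz": 0.001,"twist": 0}
    - {"jaw": -1,"dx": 0,"dy": 0,"dz": 0.001,"twist": 0}
    - {"jaw": -1,"dx": 0,"dy": 0,"dz": 0.001,"twist": 0}
    - {"jaw": -1,"dx": 0,"dy": 0,"dz": 0,"twist": 0}
    - {"jaw": -1,"dx": 0,"dy": 0,"dz": 0,"twist": 0}

```text
t: 5.8
eef_pos: [0.576, 0.2433, 0.1205]
ee_rot: [3.142, -0.0, 0.0]
force: [-1.4, -0.4, 6.0]
width: 0.0003
gripper_force: 2.9
```

Run:
```python
from station import arm
import cv2
im=arm.grab_frame("side"); cv2.imwrite("pics/side1.png",cv2.resize(im[180:330,140:320],None,fx=4,fy=4,interpolation=2)[:600,:720])
s=arm.get_state();print(s["eef_pos"],s["force"],s["moment"])
```

```text
[0.57602016 0.24329083 0.12059221] [-1.58191182 -0.75400797  5.86283095] [-0.0717834   0.54547581  0.03682436]
```

View pics/side1.png

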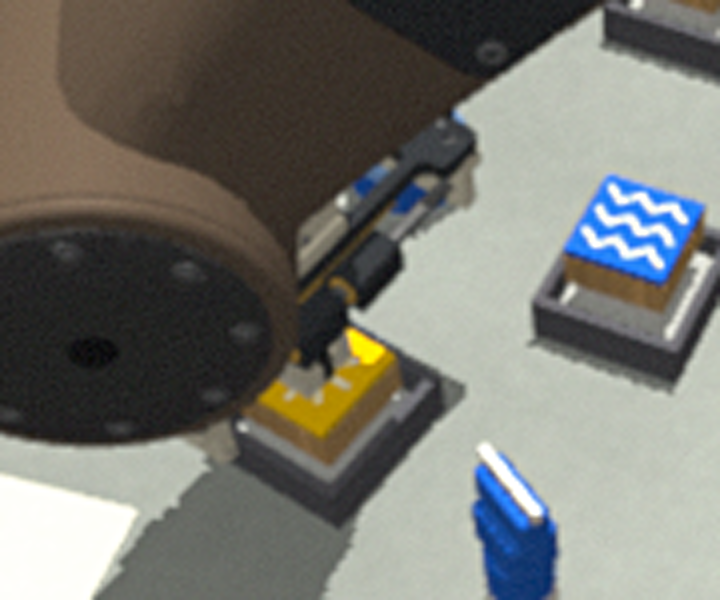

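The crop shows the fingertips centred on the yellow face, at about crop pixel (325,365), and the block sitting low. With the tip at 54.5 mm and 6 N on it, the block is home and on its springs. I'll press 1 mm more to be sure, then lift and go to red.

Request:
move_arm:
  increments:
    - {"jaw": -1,"dx": 0,"dy": 0,"dz": 0.001,"twist": 0}
    - {"jaw": -1,"dx": 0,"dy": 0,"dz": 0,"twist": 0}
    - {"jaw": -1,"dx": 0,"dy": 0,"dz": 0,"twist": 0}

```text
t: 6.1
eef_pos: [0.576, 0.2433, 0.1197]
ee_rot: [-3.142, -0.0, 0.0]
force: [-1.7, -1.0, 6.1]
width: 0.0005
gripper_force: 3.2
```

Request:
move_arm:
  increments:
    - {"jaw": -1,"dx": 0,"dy": 0,"dz": -0.003,"twist": 0}
    - {"jaw": -1,"dx": 0,"dy": 0,"dz": -0.009,"twist": 0}
    - {"jaw": -1,"dx": 0,"dy": 0,"dz": -0.014,"twist": 0}
    - {"jaw": -1,"dx": 0,"dy": 0,"dz": -0.014,"twist": 0}
    - {"jaw": -1,"dx": 0,"dy": 0,"dz": -0.014,"twist": 0}
    - {"jaw": -1,"dx": 0,"dy": 0,"dz": -0.014,"twist": 0}
    - {"jaw": -1,"dx": 0,"dy": 0,"dz": -0.014,"twist": 0}
    - {"jaw": -1,"dx": 0,"dy": 0,"dz": 0,"twist": 0}

```text
t: 6.77
eef_pos: [0.577, 0.2438, 0.2045]
ee_rot: [-3.139, -0.004, 0.001]
force: [0.8, 0.9, -0.0]
width: 0.0007
gripper_force: 0.0
```

Request:
move_arm:
  increments:
    - {"jaw": -1,"dx": 0.0009,"dy": 0.0301,"dz": 0,"twist": 0}
    - {"jaw": -1,"dx": 0.0009,"dy": 0.0301,"dz": 0,"twist": 0}
    - {"jaw": -1,"dx": 0.0009,"dy": 0.0301,"dz": 0,"twist": 0}
    - {"jaw": -1,"dx": 0.0009,"dy": 0.0301,"dz": 0,"twist": 0}
    - {"jaw": -1,"dx": 0.0009,"dy": 0.0301,"dz": 0,"twist": 0}
    - {"jaw": -1,"dx": 0.0009,"dy": 0.0301,"dz": 0,"twist": 0}
    - {"jaw": -1,"dx": 0.0009,"dy": 0.0301,"dz": 0,"twist": 0}
    - {"jaw": -1,"dx": 0.0009,"dy": 0.0301,"dz": 0,"twist": 0}
    - {"jaw": -1,"dx": 0.0009,"dy": 0.0301,"dz": 0,"twist": 0}
    - {"jaw": -1,"dx": 0.0009,"dy": 0.0301,"dz": 0,"twist": 0}
    - {"jaw": -1,"dx": 0.0009,"dy": 0.0301,"dz": 0,"twist": 0}
    - {"jaw": -1,"dx": 0.0009,"dy": 0.0301,"dz": 0,"twist": 0}

```text
t: 7.77
eef_pos: [0.5863, -0.1194, 0.2008]
ee_rot: [-3.141, 0.001, 0.0]
force: [-0.2, -0.1, 1.0]
width: 0.0005
gripper_force: 0.0
```

Run:
```python
from station import arm
import cv2, numpy as np
im=arm.grab_frame("side"); cv2.imwrite("pics/side2.png",cv2.resize(im[210:330,150:350],None,fx=4,fy=4,interpolation=2))
for r in arm.pinpoint("side","yellow_top")[:1]: print(r)
s=arm.get_state();print(s["t"],s["eef_pos"],s["ee_rot"])
```

```text
{'position': [0.5763, 0.2431, 0.0529], 'score': 0.98}
7.8667 [ 0.58608237 -0.1213619   0.20051283] [ 3.14131773e+00  1.46979741e-03 -3.49666574e-03]
```

View pics/side2.png

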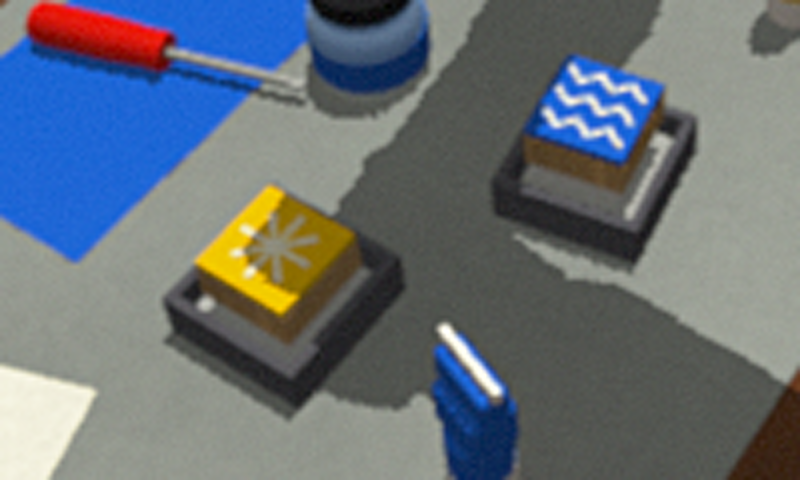

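The yellow block at crop pixel (278,250) now sits low in its holder (top about 53–56 mm), while the blue one is still proud. Next is red.

Request:
move_arm:
  increments:
    - {"jaw": -1,"dx": 0,"dy": 0,"dz": 0.011,"twist": 0}
    - {"jaw": -1,"dx": 0,"dy": 0,"dz": 0.011,"twist": 0}
    - {"jaw": -1,"dx": 0,"dy": 0,"dz": 0.011,"twist": 0}
    - {"jaw": -1,"dx": 0,"dy": 0,"dz": 0.011,"twist": 0}
    - {"jaw": -1,"dx": 0,"dy": 0,"dz": 0.011,"twist": 0}
    - {"jaw": -1,"dx": 0,"dy": 0,"dz": 0.011,"twist": 0}
    - {"jaw": -1,"dx": 0,"dy": 0,"dz": 0,"twist": 0}
    - {"jaw": -1,"dx": 0,"dy": 0,"dz": 0,"twist": 0}

```text
t: 8.53
eef_pos: [0.5866, -0.1177, 0.1342]
ee_rot: [3.141, 0.002, 0.001]
force: [-0.8, -0.2, 0.7]
width: 0.0007
gripper_force: 0.0
```

Request:
move_arm:
  increments:
    - {"jaw": -1,"dx": 0,"dy": 0,"dz": 0.002,"twist": 0}
    - {"jaw": -1,"dx": 0,"dy": 0,"dz": 0.002,"twist": 0}
    - {"jaw": -1,"dx": 0,"dy": 0,"dz": 0.002,"twist": 0}
    - {"jaw": -1,"dx": 0,"dy": 0,"dz": 0.002,"twist": 0}
    - {"jaw": -1,"dx": 0,"dy": 0,"dz": 0.002,"twist": 0}
    - {"jaw": -1,"dx": 0,"dy": 0,"dz": 0.001,"twist": 0}
    - {"jaw": -1,"dx": 0,"dy": 0,"dz": 0.001,"twist": 0}
    - {"jaw": -1,"dx": 0,"dy": 0,"dz": 0.001,"twist": 0}
    - {"jaw": -1,"dx": 0,"dy": 0,"dz": 0,"twist": 0}

```text
t: 9.28
eef_pos: [0.587, -0.1179, 0.1221]
ee_rot: [3.142, -0.0, 0.0]
force: [0.5, 0.3, 1.3]
width: 0.0005
gripper_force: 0.5
```

Request:
move_arm:
  increments:
    - {"jaw": -1,"dx": 0,"dy": 0,"dz": 0.001,"twist": 0}
    - {"jaw": -1,"dx": 0,"dy": 0,"dz": 0.001,"twist": 0}
    - {"jaw": -1,"dx": 0,"dy": 0,"dz": 0.001,"twist": 0}
    - {"jaw": -1,"dx": 0,"dy": 0,"dz": 0,"twist": 0}
    - {"jaw": -1,"dx": 0,"dy": 0,"dz": 0,"twist": 0}

```text
t: 9.7
eef_pos: [0.587, -0.1179, 0.1197]
ee_rot: [3.141, -0.001, 0.0]
force: [-0.2, 1.4, 5.8]
width: 0.0003
gripper_force: 3.2
```

Red is home, with the same 5.8 N and tip height. I'll lift and go to blue.

Request:
move_arm:
  increments:
    - {"jaw": -1,"dx": 0,"dy": 0,"dz": -0.003,"twist": 0}
    - {"jaw": -1,"dx": 0,"dy": 0,"dz": -0.009,"twist": 0}
    - {"jaw": -1,"dx": 0,"dy": 0,"dz": -0.014,"twist": 0}
    - {"jaw": -1,"dx": 0,"dy": 0,"dz": -0.014,"twist": 0}
    - {"jaw": -1,"dx": 0,"dy": 0,"dz": -0.014,"twist": 0}
    - {"jaw": -1,"dx": 0,"dy": 0,"dz": -0.014,"twist": 0}
    - {"jaw": -1,"dx": 0,"dy": 0,"dz": -0.014,"twist": 0}
    - {"jaw": -1,"dx": 0,"dy": 0,"dz": 0,"twist": 0}

```text
t: 10.37
eef_pos: [0.5877, -0.118, 0.2043]
ee_rot: [3.141, -0.004, 0.001]
force: [0.4, -0.1, 0.7]
width: 0.0004
gripper_force: 0.0
```

Request:
move_arm:
  increments:
    - {"jaw": -1,"dx": -0.0095,"dy": -0.0205,"dz": 0,"twist": 0}
    - {"jaw": -1,"dx": -0.0095,"dy": -0.0205,"dz": 0,"twist": 0}
    - {"jaw": -1,"dx": -0.0095,"dy": -0.0205,"dz": 0,"twist": 0}
    - {"jaw": -1,"dx": -0.0095,"dy": -0.0205,"dz": 0,"twist": 0}
    - {"jaw": -1,"dx": -0.0095,"dy": -0.0205,"dz": 0,"twist": 0}
    - {"jaw": -1,"dx": -0.0095,"dy": -0.0205,"dz": 0,"twist": 0}
    - {"jaw": -1,"dx": -0.0095,"dy": -0.0205,"dz": 0,"twist": 0}
    - {"jaw": -1,"dx": -0.0095,"dy": -0.0205,"dz": 0,"twist": 0}
    - {"jaw": -1,"dx": -0.0095,"dy": -0.0205,"dz": 0,"twist": 0}
    - {"jaw": -1,"dx": -0.0095,"dy": -0.0205,"dz": 0,"twist": 0}
    - {"jaw": -1,"dx": 0,"dy": 0,"dz": 0,"twist": 0}
    - {"jaw": -1,"dx": 0,"dy": 0,"dz": 0,"twist": 0}

```text
t: 11.37
eef_pos: [0.491, 0.0877, 0.201]
ee_rot: [3.141, 0.001, 0.002]
force: [0.2, -0.0, 0.2]
width: 0.0002
gripper_force: 0.0
```

Run:
```python
from station import arm
import numpy as np
print(arm.grab_frame("side").shape)
for n in("yellow","red","blue","green"):
  for r in arm.pinpoint("side",n+"_top")[:1]: print(n,r)
s=arm.get_state();print(s["t"],s["eef_pos"],s["ee_rot"])
```

```text
(400, 640, 3)
yellow {'position': [0.5768, 0.2428, 0.0531], 'score': 0.63}
red {'position': [0.586, -0.1169, 0.0549], 'score': 0.57}
blue {'position': [0.4914, 0.0917, 0.0684], 'score': 0.72}
green {'position': [0.4901, -0.3041, 0.0656], 'score': 0.65}
11.6167 [0.49189614 0.08640454 0.20096103] [ 3.14134431e+00  4.59758846e-04 -8.49400127e-04]
```

Request:
move_arm:
  increments:
    - {"jaw": -1,"dx": 0,"dy": 0,"dz": 0.011,"twist": 0}
    - {"jaw": -1,"dx": 0,"dy": 0,"dz": 0.011,"twist": 0}
    - {"jaw": -1,"dx": 0,"dy": 0,"dz": 0.011,"twist": 0}
    - {"jaw": -1,"dx": 0,"dy": 0,"dz": 0.011,"twist": 0}
    - {"jaw": -1,"dx": 0,"dy": 0,"dz": 0.011,"twist": 0}
    - {"jaw": -1,"dx": 0,"dy": 0,"dz": 0.011,"twist": 0}
    - {"jaw": -1,"dx": 0,"dy": 0,"dz": 0,"twist": 0}
    - {"jaw": -1,"dx": 0,"dy": 0,"dz": 0,"twist": 0}

```text
t: 12.28
eef_pos: [0.4917, 0.0864, 0.1348]
ee_rot: [3.141, 0.001, -0.001]
force: [-0.2, -0.3, -0.3]
width: 0.0004
gripper_force: 0.0
```

Request:
move_arm:
  increments:
    - {"jaw": -1,"dx": 0,"dy": 0,"dz": 0.002,"twist": 0}
    - {"jaw": -1,"dx": 0,"dy": 0,"dz": 0.002,"twist": 0}
    - {"jaw": -1,"dx": 0,"dy": 0,"dz": 0.002,"twist": 0}
    - {"jaw": -1,"dx": 0,"dy": 0,"dz": 0.002,"twist": 0}
    - {"jaw": -1,"dx": 0,"dy": 0,"dz": 0.002,"twist": 0}
    - {"jaw": -1,"dx": 0,"dy": 0,"dz": 0.001,"twist": 0}
    - {"jaw": -1,"dx": 0,"dy": 0,"dz": 0.001,"twist": 0}
    - {"jaw": -1,"dx": 0,"dy": 0,"dz": 0.001,"twist": 0}
    - {"jaw": -1,"dx": 0,"dy": 0,"dz": 0,"twist": 0}

```text
t: 13.03
eef_pos: [0.4919, 0.0872, 0.1221]
ee_rot: [-3.141, -0.0, 0.0]
force: [1.6, 0.4, 1.2]
width: 0.0005
gripper_force: 0.4
```

Request:
move_arm:
  increments:
    - {"jaw": -1,"dx": 0,"dy": 0,"dz": 0.001,"twist": 0}
    - {"jaw": -1,"dx": 0,"dy": 0,"dz": 0.001,"twist": 0}
    - {"jaw": -1,"dx": 0,"dy": 0,"dz": 0.001,"twist": 0}
    - {"jaw": -1,"dx": 0,"dy": 0,"dz": 0,"twist": 0}
    - {"jaw": -1,"dx": 0,"dy": 0,"dz": 0,"twist": 0}

```text
t: 13.45
eef_pos: [0.4919, 0.0872, 0.1195]
ee_rot: [-3.142, -0.0, 0.0]
force: [-0.6, 0.2, 6.7]
width: 0.0007
gripper_force: 3.2
```

Blue is home at 6.7 N. I'll lift well clear and check everything.

Request:
move_arm:
  increments:
    - {"jaw": -1,"dx": 0,"dy": 0,"dz": -0.003,"twist": 0}
    - {"jaw": -1,"dx": 0,"dy": 0,"dz": -0.009,"twist": 0}
    - {"jaw": -1,"dx": 0,"dy": 0,"dz": -0.014,"twist": 0}
    - {"jaw": -1,"dx": 0,"dy": 0,"dz": -0.016,"twist": 0}
    - {"jaw": -1,"dx": 0,"dy": 0,"dz": -0.016,"twist": 0}
    - {"jaw": -1,"dx": 0,"dy": 0,"dz": -0.016,"twist": 0}
    - {"jaw": -1,"dx": 0,"dy": 0,"dz": -0.016,"twist": 0}
    - {"jaw": -1,"dx": 0,"dy": 0,"dz": -0.016,"twist": 0}
    - {"jaw": -1,"dx": 0,"dy": 0,"dz": -0.016,"twist": 0}
    - {"jaw": -1,"dx": 0,"dy": 0,"dz": -0.016,"twist": 0}
    - {"jaw": -1,"dx": 0,"dy": 0,"dz": 0,"twist": 0}
    - {"jaw": -1,"dx": 0,"dy": 0,"dz": 0,"twist": 0}

```text
t: 14.45
eef_pos: [0.4917, 0.0871, 0.2581]
ee_rot: [-3.141, -0.001, 0.0]
force: [0.4, 0.0, -1.1]
width: 0.0004
gripper_force: 0.0
```

Request:
move_arm:
  increments:
    - {"jaw": -1,"dx": 0.01,"dy": 0.025,"dz": 0,"twist": 0}
    - {"jaw": -1,"dx": 0.01,"dy": 0.025,"dz": 0,"twist": 0}
    - {"jaw": -1,"dx": 0.01,"dy": 0.025,"dz": 0,"twist": 0}
    - {"jaw": -1,"dx": 0.01,"dy": 0.025,"dz": 0,"twist": 0}
    - {"jaw": -1,"dx": 0.01,"dy": 0.025,"dz": 0,"twist": 0}
    - {"jaw": -1,"dx": 0.01,"dy": 0.025,"dz": 0,"twist": 0}
    - {"jaw": -1,"dx": 0.01,"dy": 0.025,"dz": 0,"twist": 0}
    - {"jaw": -1,"dx": 0.01,"dy": 0.025,"dz": 0,"twist": 0}
    - {"jaw": -1,"dx": 0,"dy": 0,"dz": 0,"twist": 0}
    - {"jaw": -1,"dx": 0,"dy": 0,"dz": 0,"twist": 0}
    - {"jaw": -1,"dx": 0,"dy": 0,"dz": 0,"twist": 0}

```text
t: 15.37
eef_pos: [0.5711, -0.113, 0.2561]
ee_rot: [-3.141, 0.002, -0.001]
force: [-0.1, 0.3, 0.3]
width: 0.0004
gripper_force: 0.0
```

Run:
```python
from station import arm
import cv2
cv2.imwrite("pics/side3.png",arm.grab_frame("side"))
for n in("yellow","red","blue","green"):
  for r in arm.pinpoint("side",n+"_top")[:1]: print(n,r)
s=arm.get_state();print(s["t"],s["eef_pos"],s["force"])
```

```text
yellow {'position': [0.5726, 0.2458, 0.05], 'score': 0.83}
red {'position': [0.5872, -0.114, 0.0579], 'score': 0.9}
blue {'position': [0.4908, 0.0885, 0.0599], 'score': 0.6}
green {'position': [0.4898, -0.3013, 0.0664], 'score': 0.96}
15.6167 [ 0.57165937 -0.11213683  0.25728353] [ 0.60606332 -0.03575424 -0.37104451]
```

View pics/side3.png

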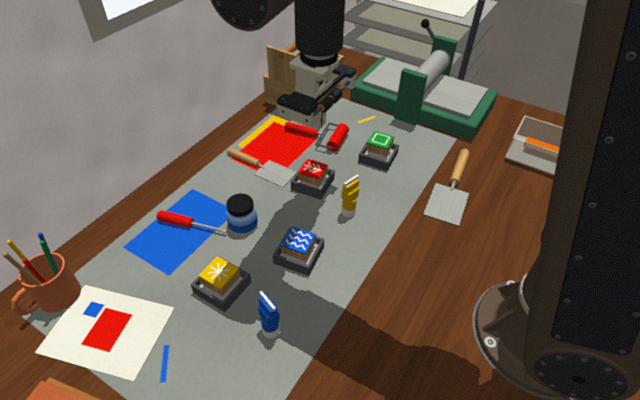

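The picture shows yellow (220,273), red (313,171) and blue (299,240) all sitting low in their holders. Green (380,141) still stands proud, and the tubes, jar and tools haven't moved. The gripper is clear of everything, so I'll hand in.

```bash
python3 -c "
from station import arm
print(arm.job_done())"
```

```text
the job is handed in; nothing more can be done
None
```

I pressed the yellow, red and blue blocks home in that order with about 6–7 N each. Green and everything else were left as they stood, and I handed the job in at about 15.6 s.

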